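Load a blood-smear slide carrier under the sprung clips of a slide imager

TASK

Take the black slide carrier by its blue fin from the green pad, lay it flat in the mouth of the imager's stage channel with its notched end towards the clips, then slide it in so that it lifts both brass clips by itself and goes on until both have snapped down into its orange notches. Stop gently when it meets the end stop, for the glass and stage must not be forced, and let go of the carrier. Keep the robot itself off the stage and its clips, and leave the tube rack, bottle and tip box where they are.

Things in the scene. Friction and masses are not known exactly. Their poses are not given: they have to be found in the camera images.
- carrier: Slide carrier, loose, 60 to 130 g: black plate 120 (x) x 56 (y) x 8 mm with an inlaid glass slide. Origin: centre of its underside; +x: leading end; z up. A notch in each side rim (y 14 to 28 mm either side), x 17 to 35 mm, 5 mm deep, orange floor at z 3 mm; the 25 mm of rim ahead of it is full height. Pinch it by the fin.
- fin (a point): Point in the carrier's upright blue fin, at x -44, y 0, z 30 mm of the carrier, same axes. The fin is 24 mm long in x, 10 mm thick in y (pinch it across y), and stands from z 8 to 42 mm above the carrier's underside.
- stage: Slide imager, fixed. Origin: centre of the base's underside, on the bench; +x: sliding direction; z up. White base x -130 to +112 mm, 110 mm wide, flat top (channel floor) at z 40 mm. Steel rails 6 mm high, inner faces at y +-30 mm, from x -30 to +60 mm. Behind, a housing x 112 to 187 mm, 130 mm wide, top at z 78 mm.
- mouth (a point): Start of the channel, on its floor: x -55, y 0, z 40 mm of the stage. The rails' inner faces flare from y +-30 mm at x -30 mm to about +-36 mm here. The carrier is to lie flat hereabouts first, its leading end at stage x from -60 to -10 mm, short of the clips.
- home (a point): Nominal place of the carrier's origin when home: x 0, y 0, z 40 mm of the stage, same axes. But the aluminium bridge with the stop and both clips is clamped anywhere up to 14 mm before or beyond nominal along x, differently each time, and not reported: feel for the rigid stop (nominal face x 60 mm, 10 mm high). The stop and clips must not take over 30 N.
- clips (a point): Nominal midpoint under the clip noses on the floor, stage x 31 mm (moves with the bridge). Brass clips at y +-21 mm, round noses 5 mm long, 2.5 mm above the floor; lips upturned 22 degrees to x 8 mm; tops 20 mm above the floor. Each presses about 1 N: sliding under them takes 2 to 8 N, most at the lips; then the noses drop into the notches 2 mm before the stop.
- clip_left (a joint): Angle in rad of the brass clip on the stage's +y side: 0 as it rests with nothing under it, about 0.11 riding on the carrier's rim, about 0.01 snapped into the notch; up is positive; sprung shut.
- clip_right (a joint): The same for the clip on the stage's -y side.
- pad: Green bench pad, fixed, 150 x 90 x 6 mm; origin at the centre of its underside. The carrier lies on it at the start.
- tube_rack: Bystander: white rack 70 x 110 mm with blue-capped blood tubes, 96 mm high; origin at the centre of its underside.
- stain: Bystander: amber stain bottle, diameter 56 mm, 110 mm high; origin at the centre of its underside.
- tip_box: Bystander: blue pipette tip box with clear lid, 78 x 108 x 68 mm; origin at the centre of its underside.
Not all that is in view belongs to the job. Leave any turquoise look-alike of the carrier alone.

How it is judged:
By the outcome, as a careful person would: the job done as asked, in the order asked, and still so for the second after the job is handed in, with the robot touching nothing.
It also fails if it takes over 53 s, if anything falls off the work surface, if the arm or the gripper's body presses on something with over 40 N, if the wrist force passes 120 N, or if a joint passes its speed limit or range.

ROBOT

A 6-joint arm with a two-finger parallel gripper is mounted at the origin on the work surface. World frame = base frame: x ahead of the robot, y to its left, z up, the work surface at z = 0. Lengths are in m, angles in degrees, forces in N, time in s.
With the tool pointing down it reaches from about 0.25 to 0.725 m from the base axis. Payload 9.7 kg.
Tool frame: the origin (TCP) lies at the very end of the fingers, on their centre line; the grasp point (between the pads) lies grasp_offset behind it (grasp_offset is the distance from the TCP to the grasp point, in m); z points along the fingers, y is the line along which they close (so a half turn about z gives the same grasp; the last joint's range is limited). The gripper opens to 85 mm and grips with 20 to 120 N. Pads are 22 mm wide; open, the fingers measure 114 mm over their backs; the gripper's body (76 mm by 85 mm) begins 54 mm behind the grasp point. The pads swing forward as they close: fully open they stand 13 mm farther back than shut.
Start: joints at [72.021, 4.979, 10.078, 95.1, 0, 90], TCP at [0.17, 0.523, 0.231] pointing down, gripper open.
Joint ranges: [-179.16, 179.16], [-48.56, 103.87], [-65.8, 70.77], [-126.05, 130.52], [-82.76, 87.17], [-180, 180]. Speed limits (degrees/s): [127.2, 127.2, 147.25, 180, 180, 180].

INTERFACE

Orientations are given as [roll, pitch, yaw] about the fixed x, y, z axes, in that order (R = Rz(yaw) Ry(pitch) Rx(roll)).
In Python, from workcell import get_obs, camera, calibration, job_done, recognise, cut_out, mark_of, grasp_offset gives the robot as it stands.
- The arm moves only by the tool servo_tool, never from a script. Its argument "moves" is a list of rows, each a list of 3 entries, a list of its own where there are three numbers: the turn, a rotation vector about the tool's x, y, z in degrees, then the shift along the tool's x, y, z in m, then the opening in per cent of the stroke, from 0 (shut) to 100 (fully open). In form: [[[ax, ay, az], [x, y, z], claw], ...]. A call has 1 to 12 rows; each row shifts and turns the commanded pose from where the row before left it, along the tool's axes as they then stand; what a row does not reach is not made up. A row lasts 1/10 s, in which the tool goes at most 50 mm and 8.59 degrees, less where a joint would pass 70% of its speed; a pose out of reach is approached as far as the arm can. A call is refused whole if a number of a shift passes 0.05 or a number of a turn 8.59, either way. A call with a gripper value outside its range is refused whole. The fingers move at their own pace and stop on an object; "force" is the grip in N (left out, the last holds). Time passes only in rows, so rows that do not move let the fingers close. It gives the time, the measured TCP pose, the force, the opening and the grip force at its end, in the units of the state.
- get_obs(): the state, without advancing time (a new reading comes with each control period).
- camera(name): name is "scene" or "top" or "wrist"; returns (picture, depth): 384x512x3 uint8, red, green, blue; 384x512 float32, m along the optical axis (not along the pixel's ray), 0 where there is no reading.
- calibration(name): a dict with "camera_matrix" (3x3 intrinsics, pixels), "dist" ([k1, k2, p1, p2, k3] as OpenCV has them; the pictures are not rectified), "R" (3x3) and "t" (3): a world point X has camera coordinates R X + t. Camera axes: x right, y down, z forward; pixel columns grow to the right and rows downward; lengths in m; the calibration is good to about 2 mm. A picture is of the moment at which its call begins: read the wrist's pose just before it. calibration takes no time and is no camera call; for the wrist camera it gives the pose at the moment of the call.
- job_done(): hands the job in; it is judged then, once.
Trained networks look in the newest picture that a camera, given by its name, has taken for a name from the list of things; names that differ only in an ending like _2 or _b are one class to them, and where a whole thing is asked for, a point or a joint stands for the part that bears it (a point fixed in the world has none). Each returns a list of dicts, best first, with "score" (0 to 1); they miss things now and then, are a little off and sometimes report something else, mostly with a low value. They report only what shows in the picture. A call takes as long as a camera call. They do not tell look-alikes from the thing itself.
- recognise(name, camera): "xyz" ([x, y, z] in m, in the coordinates of the camera as it stood for that picture, good to about 4 mm: the middle of the surface that is visible of it).
- cut_out(name, camera): "mask" (384x512 bool, what is visible of it).
- mark_of(name, camera): "xyz" ([x, y, z] in m, in the coordinates of the camera as it stood for that picture, good to about 4 mm: a listed point, or the origin of a listed thing).
The state is a dict: "time": time; "q": joint angles; "qd": joint speeds; "joint_efforts": joint torques, N m; "ee_pos": TCP position; "tcp_rot": TCP orientation; "wrist_force": force on the tool from outside, world axes, zero at the start; "torque": the same for the moment, N m; "opening": finger opening in m; "grasp_force": force on a finger pad.
Only numpy, scipy, OpenCV 4.12 (cv2) and the standard library are available. Lean on these libraries where they do the work, as an engineer would, in place of code of your own. Each camera call takes 0.05 s, during which the arm holds its last target. There are 200 camera calls.

## Working session

There is one attempt and no reset: what is moved stays moved. The work goes in short steps, Python scripts to look and compute and a tool call to move; the robot and the scene stay as the last step left them, time stands still between calls to the robot, and variables do not carry over. Pictures are saved under pics/ and viewed, at most 10 in all, crops included, and the job is handed in when it is done.

Besides the shell and the picture viewer there is one more tool, called after "Request:" by a JSON object that holds its "op" and its "data", one argument or row to a line. servo_tool: Moves the arm, as the interface text tells. Its arguments: {"type":"object","properties":{"moves":{"type":"array"},"force":{"type":"number"}},"required":["moves"]}

```bash
mkdir -p pics; cat > h.py <<'E'
import numpy as np, cv2
from workcell import *
def toworld(cam,p):
    c=calibration(cam); return np.array(c["R"]).T@(np.array(p)-np.array(c["t"]))
def px(cam,p):
    c=calibration(cam); r,_=cv2.Rodrigues(np.array(c["R"])); 
    return cv2.projectPoints(np.array([p],float),r,np.array(c["t"],float),np.array(c["camera_matrix"]),np.array(c["dist"]))[0].ravel().round(0)
def world_img(cam,depth):
    c=calibration(cam);K=np.array(c["camera_matrix"]);h,w=depth.shape
    uv=np.stack(np.meshgrid(np.arange(w),np.arange(h)),-1).reshape(-1,1,2).astype(float)
    n=cv2.undistortPoints(uv,K,np.array(c["dist"])).reshape(h,w,2)
    P=np.dstack([n*depth[...,None],depth]); return (P-np.array(c["t"]))@np.array(c["R"])
E
python3 - <<'E'
from h import *
print(get_obs()); print(grasp_offset if not callable(grasp_offset) else grasp_offset())
ims=[]
for cam in ["top","scene"]:
    im,d=camera(cam); ims.append(im); np.savez(f"{cam}.npz",im=im,d=d)
    for n in ["carrier","fin","stage","mouth","home","clips","pad","tube_rack","stain","tip_box"]:
        for r in mark_of(n,cam)[:3]:
            w=toworld(cam,r["xyz"]); print(cam,n,round(r["score"],2),w.round(3),px(cam,w))
cv2.imwrite("pics/a.png",cv2.resize(cv2.cvtColor(ims[0],cv2.COLOR_RGB2BGR),(800,600)))
cv2.imwrite("pics/b.png",cv2.resize(cv2.cvtColor(ims[1],cv2.COLOR_RGB2BGR),(800,600)))
E
```

```text
{'time': 0.0, 'q': array([ 7.20201442e+01,  5.01131874e+00,  1.00345883e+01,  9.51008989e+01,
       -3.38043237e-05,  9.00007766e+01]), 'qd': array([ 0.01543568,  0.06361738, -0.00459565,  0.0542505 , -0.00877315,
       -0.01563043]), 'joint_efforts': array([ 2.28098128e-03, -5.20383632e+01,  4.64805794e+01,  1.61315646e-02,
        1.27557751e-04,  1.67507693e-05]), 'ee_pos': array([0.16970201, 0.52291402, 0.23058219]), 'tcp_rot': array([-1.79922371e+02,  3.48564820e-05,  1.62019368e+02]), 'wrist_force': array([0.62846777, 0.26346405, 0.06663269]), 'torque': array([ 0.02007314,  0.04064185, -0.01239606]), 'grasp_force': 0.0, 'opening': 0.08534804225902963}
0.0187
top carrier 0.78 [0.597 0.152 0.012] [208. 197.]
top carrier 0.75 [0.402 0.152 0.002] [207. 260.]
top carrier 0.64 [ 0.642  0.013 -0.   ] [253. 184.]
top fin 0.94 [0.367 0.135 0.027] [212. 272.]
top fin 0.76 [0.554 0.147 0.038] [209. 210.]
top fin 0.69 [0.78  0.244 0.03 ] [180. 137.]
top stage 0.59 [ 0.565 -0.186  0.002] [317. 209.]
top mouth 0.56 [ 0.509 -0.192  0.04 ] [321. 226.]
top home 0.79 [ 0.559 -0.179  0.043] [31
[... 321 characters left out ...]
 0.37 [ 0.593 -0.177  0.043] [316. 198.]
scene carrier 0.83 [ 0.788  0.197 -0.002] [333. 247.]
scene carrier 0.77 [ 0.643  0.015 -0.001] [260. 217.]
scene carrier 0.76 [ 0.406  0.144 -0.002] [290. 175.]
scene fin 0.84 [0.547 0.151 0.032] [300. 189.]
scene fin 0.84 [0.662 0.052 0.032] [273. 211.]
scene fin 0.83 [0.778 0.241 0.033] [350. 233.]
scene stage 0.78 [ 0.566 -0.184 -0.002] [191. 205.]
scene mouth 0.87 [ 0.51  -0.195  0.041] [187. 183.]
scene home 0.95 [ 0.56  -0.185  0.041] [189. 192.]
scene clips 0.56 [ 0.589 -0.175  0.039] [193. 198.]
scene pad 0.88 [0.589 0.164 0.   ] [306. 205.]
scene stain 0.88 [0.663 0.417 0.001] [395. 215.]
scene tip_box 0.81 [ 0.522 -0.403 -0.001] [119. 200.]
```

```bash
python3 - <<'E'
from h import *
im=np.load("top.npz")["im"]
c=im[120:300,150:390]; cv2.imwrite("pics/c.png",cv2.cvtColor(cv2.resize(c,(800,600),interpolation=cv2.INTER_CUBIC),cv2.COLOR_RGB2BGR))
E
```

```text
(no output)
```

View pics/c.png

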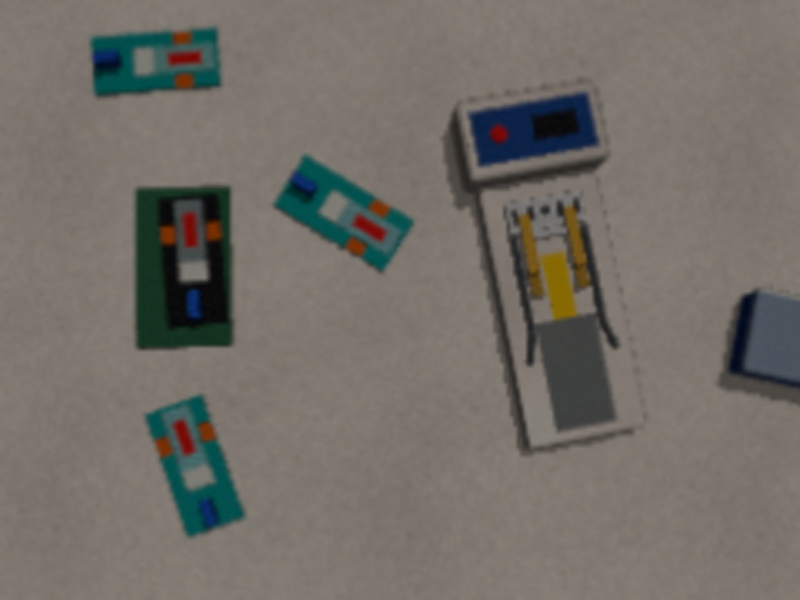

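View pics/b.png

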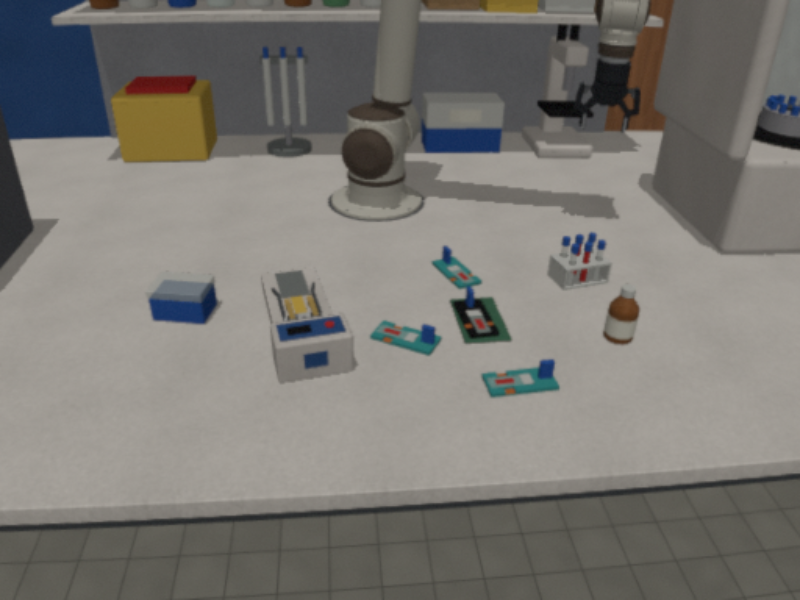

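The black carrier lies on the green pad at about (192,260) in the crop, top camera (208,197). The other three, at crop (157,60), (343,213) and (195,465), are turquoise look-alikes. Only the first is black and on green, so that is the one. The stage is at crop (550,270), opening towards the robot.

```bash
cat >> h.py <<'E'
from scipy.spatial.transform import Rotation as Ro
def goal(p,yaw,roll=180):
    """turn about tool z and total shift in present tool axes, to reach p with tool down at yaw"""
    o=get_obs(); R=Ro.from_euler('xyz',o["tcp_rot"],degrees=True)
    T=Ro.from_euler('xyz',[180,0,yaw],degrees=True)
    print("turn",(R.inv()*T).as_rotvec(degrees=True).round(2),"shift now-axes",R.inv().apply(np.array(p)-o["ee_pos"]).round(4),
     "shift goal-axes",T.inv().apply(np.array(p)-o["ee_pos"]).round(4))
E
python3 - <<'E'
from h import *
c=calibration("wrist"); o=get_obs(); R=Ro.from_euler('xyz',o["tcp_rot"],degrees=True)
C=-np.array(c["R"]).T@np.array(c["t"]); print("cam in tool",R.inv().apply(C-o["ee_pos"]).round(3),"axis",R.inv().apply(np.array(c["R"])[2]).round(2), c["camera_matrix"])
goal([0.50,-0.19,0.27],187)
goal([0.55,0.15,0.20],184)
E
```

```text
cam in tool [ 0.077  0.001 -0.143] axis [-0.3   0.    0.95] [[319.19181822   0.         252.57273602]
 [  0.         319.19181822 191.95437139]
 [  0.           0.           1.        ]]
turn [  0.    -0.   -24.98] shift now-axes [-0.5342 -0.5764 -0.0387] shift goal-axes [-0.2409 -0.7481 -0.0387]
turn [  0.    -0.   -21.98] shift now-axes [-0.4769 -0.2375  0.0313] shift goal-axes [-0.3533 -0.3987  0.0313]
```

Request:
{"op": "servo_tool", "data": {
  "moves": [
    [[0,0,-8.5],[0,0,-0.01],100],
    [[0,0,-8.5],[0,0,-0.01],100],
    [[0,0,-8],[0,0,-0.019],100],
    [[0,0,0],[-0.016,-0.05,0],100],
    [[0,0,0],[-0.016,-0.05,0],100],
    [[0,0,0],[-0.016,-0.05,0],100],
    [[0,0,0],[-0.016,-0.05,0],100],
    [[0,0,0],[-0.016,-0.05,0],100],
    [[0,0,0],[-0.016,-0.05,0],100],
    [[0,0,0],[-0.016,-0.05,0],100],
    [[0,0,0],[-0.016,-0.05,0],100],
    [[0,0,0],[-0.016,-0.05,0],100]
  ]
}}

```text
time: 2.3
ee_pos: [0.3586, 0.1126, 0.2706]
tcp_rot: [180.0, 0.1, -173.0]
wrist_force: [0.4, 0.3, -0.3]
opening: 0.0854
grasp_force: 0.0
```

Request:
{"op": "servo_tool", "data": {
  "moves": [
    [[0,0,0],[-0.016,-0.05,0],100],
    [[0,0,0],[-0.016,-0.05,0],100],
    [[0,0,0],[-0.016,-0.05,0],100],
    [[0,0,0],[-0.016,-0.05,0],100],
    [[0,0,0],[-0.016,-0.05,0],100],
    [[0,0,0],[-0.016,-0.05,0],100],
    [[0,0,0],[0,0,0],100],
    [[0,0,0],[0,0,0],100],
    [[0,0,0],[0,0,0],100]
  ]
}}

```text
time: 3.2
ee_pos: [0.4837, -0.1573, 0.2705]
tcp_rot: [180.0, 0.0, -173.0]
wrist_force: [-0.5, 1.1, -0.1]
opening: 0.0853
grasp_force: 0.0
```

```bash
python3 - <<'E'
from h import *
print(get_obs()["q"].round(1))
im,d=camera("wrist"); W=world_img("wrist",d); np.savez("w1.npz",im=im,d=d,W=W)
for n in ["stage","mouth","home","clips"]:
    for r in mark_of(n,"wrist")[:2]:
        w=toworld("wrist",r["xyz"]); print(n,round(r["score"],2),w.round(4),px("wrist",w))
cv2.imwrite("pics/d.png",cv2.cvtColor(cv2.resize(im,(800,600),interpolation=cv2.INTER_CUBIC),cv2.COLOR_RGB2BGR))
print(np.percentile(W[...,2][d>0],[5,30,50,70,95]).round(3))
E
```

```text
[-18.    0.3   9.7  99.3   0.  -25.1]
stage 0.78 [ 0.5664 -0.1834  0.0021] [226. 209.]
mouth 0.94 [ 0.5062 -0.1964  0.0387] [218. 172.]
home 0.55 [ 0.5623 -0.1788  0.0356] [228. 216.]
clips 0.77 [ 0.5948 -0.1794  0.0412] [225. 241.]
[-0.     0.001  0.002  0.04   0.351]
```

View pics/d.png

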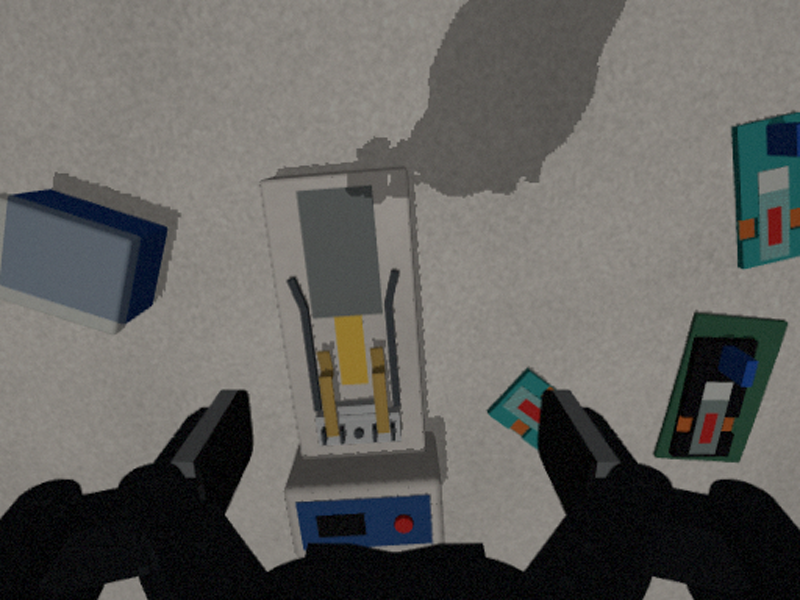

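The picture shows the stage from above. Its mouth is at about (340,190) to (340,290), the clips' lips at (325,360) and (377,355), and the housing at the bottom. I will fit the base top from depth.

```bash
python3 - <<'E'
from h import *
z=np.load("w1.npz"); W=z["W"]; H=W[...,2]
m=(abs(H-0.040)<.005)&(W[...,0]<.7)&(abs(W[...,1]+.19)<.1)
print(m.sum(), np.median(H[m]))
m=cv2.morphologyEx(m.astype(np.uint8),cv2.MORPH_OPEN,np.ones((3,3)))>0
P=W[m][:,:2]; best=None
c0=np.array([.56,-.18])
for yaw in np.arange(2,16,.25):
    a=np.deg2rad(yaw); u=np.array([np.cos(a),np.sin(a)]); v=np.array([-u[1],u[0]])
    t=(P-c0)@v; s=(P-c0)@u
    sb=np.floor(s/.005); lo=[];hi=[]
    for b in np.unique(sb):
        q=t[sb==b]
        if len(q)>30: lo.append(q.min());hi.append(q.max())
    sc=np.std(lo)+np.std(hi)
    # robust: MAD
    f=lambda x:np.median(abs(np.array(x)-np.median(x)))
    sc=f(lo)+f(hi)
    if best is None or sc<best[0]: best=(sc,yaw,np.median(lo),np.median(hi),np.percentile(s,.3),np.percentile(s,99.7))
print(best); 
sc,yaw,lo,hi,s0,s1=best; a=np.deg2rad(yaw); u=np.array([np.cos(a),np.sin(a)]); v=np.array([-u[1],u[0]])
print("width",hi-lo,"len",s1-s0,"origin",c0+u*(s0+.13)+v*(lo+hi)/2, "from far", c0+u*(s1-.112)+v*(lo+hi)/2)
# rails: z 46 and clips tops
O=c0+u*(s0+.13)+v*(lo+hi)/2
S=np.stack([(W[...,:2]-O)@u,(W[...,:2]-O)@v],-1)*1000
im=z["im"].astype(int)
dark=(im.sum(-1)<200)&(H>.041)&(H<.055)&(abs(S[...,1])<45)&(S[...,0]>-70)&(S[...,0]<70)
for x in range(-60,65,10):
    k=dark&(abs(S[...,0]-x)<5); y=S[...,1][k]
    print(x,k.sum(),[ (np.percentile(y[y*s>10],[2,50,98]).round(1) if (y*s>10).sum()>3 else None) for s in(1,-1)])
br=(im[...,0]-im[...,2]>40)&(abs(S[...,1])<30)&(abs(S[...,1])>12)&(S[...,0]>-30)&(S[...,0]<80)
for s in (1,-1):
    k=br&(S[...,1]*s>0); print("clip",s,k.sum(),np.percentile(S[...,0][k],[1,5,50,99]).round(1),np.median(S[...,1][k]).round(1))
al=(H>.046)&(H<.065)&(abs(S[...,1])<28)&(S[...,0]>30)&(S[...,0]<100)&~br
print("bridge x",np.percentile(S[...,0][al],[1,5,50,95]))
E
```

```text
13354 0.04101430133648135
(np.float64(0.0007711200984968358), np.float64(11.5), np.float64(-0.05845072556440725), np.float64(0.05086008427206657), np.float64(-0.12837559505526266), np.float64(0.11398749375523684))
width 0.10931080983647382 len 0.2423630888104995 origin [ 0.56234846 -0.18339527] from far [ 0.56270426 -0.18332289]
-60 11 [array([37.7, 40. , 41. ]), array([-39.9, -38.3, -36.9])]
-50 91 [array([35.4, 38.9, 42.3]), array([-41.5, -37.4, -34.4])]
-40 87 [array([32.4, 36.1, 39. ]), array([-38.5, -34.5, -31.5])]
-30 84 [array([30.5, 33.3, 37.1]), array([-35.8, -32.1, -30. ])]
-20 74 [array([30.9, 33.6, 36.1]), array([-35.2, -32.6, -30. ])]
-10 75 [array([30.6, 33. , 35.5]), array([-35.1, -32.1, -30. ])]
0 85 [array([19.2, 32.9, 36. ]), array([-35.1, -31.8, -17.4])]
10 69 [array([30.9, 33.6, 36. ]), array([-35. , -32.1, -30. ])]
20 129 [array([17.5, 30.5, 35.5]), array([-35. , -30.3, -16.3])]
30 74 [array([25.5, 33. , 35.9]), array([-35.1, -32.2, -16.3])]
40 66 [array([30.3, 32.9, 35.4]), array([-35.1, -32.2, -26.4])]
50 138 [array([10.7, 32.7, 35.9]), array([-35.3, -30.5, -10.4])]
60 72 [array([25.6, 32.1, 35.1]), array([-35.2, -31.6, -24.3])]
clip 1 392 [ 4.3  7.5 40.1 76. ] 20.9
clip -1 398 [ 4.1  7.3 40.8 75.6] -21.1
bridge x [53.15894077 54.08824138 71.43707138 88.28595258]
```

Request:
{"op": "servo_tool", "data": {
  "moves": [
    [[0,0,3],[0.002,0.05,0],100],
    [[0,0,0],[0.002,0.05,0],100],
    [[0,0,0],[0.002,0.05,0],100],
    [[0,0,0],[0.002,0.05,0],100],
    [[0,0,0],[0.002,0.05,0.01],100],
    [[0,0,0],[0.002,0.05,0.02],100],
    [[0,0,0],[0,0,0.02],100],
    [[0,0,0],[0,0,0],100],
    [[0,0,0],[0,0,0],100]
  ]
}}

```text
time: 4.35
ee_pos: [0.4485, 0.1354, 0.2225]
tcp_rot: [-180.0, 0.0, -176.0]
wrist_force: [0.2, -0.8, -0.7]
opening: 0.0854
grasp_force: 0.0
```

```bash
python3 - <<'E'
from h import *
print(get_obs()["ee_pos"],get_obs()["tcp_rot"])
im,d=camera("wrist"); W=world_img("wrist",d); np.savez("w2.npz",im=im,d=d,W=W)
for n in ["carrier","fin"]:
    for r in mark_of(n,"wrist")[:3]:
        w=toworld("wrist",r["xyz"]); print(n,round(r["score"],2),w.round(4),px("wrist",w))
I=im.astype(int); H=W[...,2]; near=(abs(W[...,0]-.59)<.1)&(abs(W[...,1]-.15)<.07)
fin=near&(H>.03)&(H<.056)&(I[...,2]-I[...,0]>20)
top=fin&(H>.044)
for k in(fin,top): print("fin",k.sum(),W[k].mean(0).round(4),[cv2.minAreaRect((W[k][:,:2]*1000).astype(np.float32))])
org=near&(I[...,0]>130)&(I[...,0]-I[...,1]>50)&(I[...,1]-I[...,2]>40)
print("notch",org.sum())
n,l,s,c=cv2.connectedComponentsWithStats(org.astype(np.uint8))
for i in range(1,n):
    if s[i,4]>30: print(s[i,4],c[i].round(0),W[l==i].mean(0).round(4))
pl=near&(H>.011)&(H<.018); pl=cv2.morphologyEx(pl.astype(np.uint8),cv2.MORPH_OPEN,np.ones((3,3)))>0
print("plate",pl.sum(),cv2.minAreaRect((W[pl][:,:2]*1000).astype(np.float32)))
cv2.imwrite("pics/e.png",cv2.cvtColor(cv2.resize(im,(800,600),interpolation=cv2.INTER_CUBIC),cv2.COLOR_RGB2BGR))
E
```

```text
[0.44852662 0.13536826 0.22250863] [-1.79993059e+02  5.29039760e-03 -1.75950675e+02]
carrier 0.73 [6.399e-01 1.090e-02 6.000e-04] [151. 292.]
carrier 0.64 [0.4055 0.1519 0.0011] [270. 123.]
carrier 0.58 [0.5961 0.1515 0.0071] [257. 273.]
fin 0.9 [0.3611 0.1287 0.0334] [252.  79.]
fin 0.86 [0.6648 0.0518 0.0316] [176. 325.]
fin 0.85 [0.5538 0.1476 0.037 ] [257. 255.]
fin 231 [0.5468 0.1482 0.0466] [((549.586669921875, 148.52281188964844), (24.194334030151367, 9.0757474899292), 4.4214043617248535)]
fin 187 [0.5488 0.1484 0.0489] [((549.7157592773438, 148.59396362304688), (23.91362953186035, 9.075992584228516), 4.101386070251465)]
notch 0
plate 3234 ((593.7673950195312, 152.52908325195312), (121.54710388183594, 55.79529571533203), 5.5700554847717285)
```

View pics/e.png

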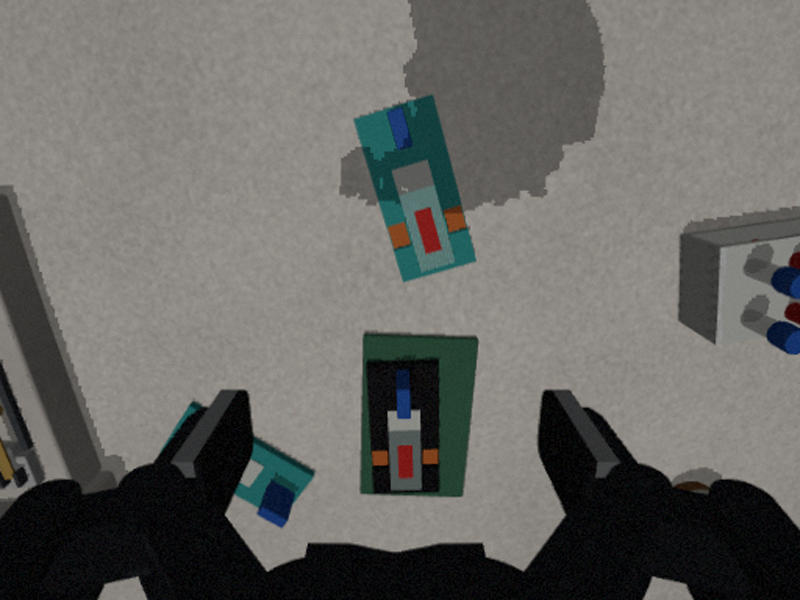

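The black carrier is at (403,425), its blue fin at (403,395), and the turquoise ones stand clear. Plate and fin measurements agree on a fin centre of (0.550, 0.1486) and a yaw of about 5°. The stage fit gives origin (0.5625, -0.183) and yaw 11.5°, and width, length and rails all match.

```bash
python3 - <<'E'
from h import *
goal([0.550,0.1486,0.09],185)
E
```

```text
turn [ 0.02  0.1  -1.06] shift now-axes [-0.1011  0.0069  0.1334] shift goal-axes [-0.1015  0.005   0.1332]
```

Request:
{"op": "servo_tool", "data": {
  "moves": [
    [[0,0,-1],[0,0,0],100],
    [[0,0,0],[-0.034,0.0017,0.04],100],
    [[0,0,0],[-0.034,0.0017,0.04],100],
    [[0,0,0],[-0.0335,0.0016,0.04],100],
    [[0,0,0],[0,0,0.013],70],
    [[0,0,0],[0,0,0],70],
    [[0,0,0],[0,0,0],70],
    [[0,0,0],[0,0,0],70]
  ]
}}

```text
time: 5.3
ee_pos: [0.5453, 0.1487, 0.097]
tcp_rot: [180.0, 0.2, -175.0]
wrist_force: [0.1, 0.7, -0.3]
opening: 0.0597
grasp_force: 0.0
```

```bash
python3 - <<'E'
from h import *
goal([0.550,0.1486,0.019],185)
im,d=camera("wrist"); W=world_img("wrist",d)
I=im.astype(int); H=W[...,2]; near=(abs(W[...,0]-.55)<.03)&(abs(W[...,1]-.15)<.03)
k=near&(H>.044)&(H<.056)&(I[...,2]-I[...,0]>20)
print("fin",k.sum(),W[k].mean(0).round(4),cv2.minAreaRect((W[k][:,:2]*1000).astype(np.float32)))
E
```

```text
turn [0.04 0.19 0.02] shift now-axes [-0.0044 -0.0006  0.0781] shift goal-axes [-0.0046 -0.0005  0.078 ]
fin 557 [0.5485 0.1488 0.0484] ((549.5294189453125, 148.74368286132812), (24.296079635620117, 9.870109558105469), 5.450188636779785)
```

Request:
{"op": "servo_tool", "data": {
  "moves": [
    [[0,0,0],[-0.004,0,0.035],70],
    [[0,0,0],[0,0,0.03],70],
    [[0,0,0],[0,0,0.013],70],
    [[0,0,0],[0,0,0],70],
    [[0,0,0],[0,0,0],70]
  ],
  "force": 60
}}

```text
time: 5.85
ee_pos: [0.5495, 0.1492, 0.0182]
tcp_rot: [180.0, 0.1, -175.0]
wrist_force: [0.7, 0.4, -0.0]
opening: 0.06
grasp_force: 0.0
```

Request:
{"op": "servo_tool", "data": {
  "moves": [
    [[0,0,0],[0,0,0],0],
    [[0,0,0],[0,0,0],0],
    [[0,0,0],[0,0,0],0],
    [[0,0,0],[0,0,0],0],
    [[0,0,0],[0,0,0],0],
    [[0,0,0],[0,0,0],0]
  ],
  "force": 60
}}

```text
time: 6.45
ee_pos: [0.5493, 0.1491, 0.0173]
tcp_rot: [180.0, 0.1, -175.0]
wrist_force: [-1.2, -0.5, 5.0]
opening: 0.0091
grasp_force: 59.5
```

Request:
{"op": "servo_tool", "data": {
  "moves": [
    [[0,0,0],[0,0,-0.01],0],
    [[0,0,0],[0,0,-0.03],0],
    [[0,0,0],[0,0,-0.04],0],
    [[0,0,0],[0,0,-0.035],0],
    [[0,0,0],[0,0,0],0],
    [[0,0,0],[0,0,0],0]
  ]
}}

```text
time: 7.05
ee_pos: [0.5492, 0.1491, 0.1322]
tcp_rot: [180.0, 0.1, -175.0]
wrist_force: [-0.0, -0.1, -2.1]
opening: 0.0092
grasp_force: 58.6
```

```bash
python3 - <<'E'
from h import *
o=get_obs();print(o["wrist_force"].round(2),o["torque"].round(2),o["opening"])
goal([0.4257,-0.2109,0.11],191.5)
E
```

```text
[-0.05 -0.15 -2.11] [-0.01  0.12  0.04] 0.009191412237241268
turn [ 0.01  0.08 -6.48] shift now-axes [ 0.1546 -0.3478  0.022 ] shift goal-axes [ 0.1928 -0.3281  0.0222]
```

Request:
{"op": "servo_tool", "data": {
  "moves": [
    [[0,0,-3.5],[0.01,-0.015,0],0],
    [[0,0,-3],[0.02,-0.028,0],0],
    [[0,0,0],[0.025,-0.042,0],0],
    [[0,0,0],[0.025,-0.042,0],0],
    [[0,0,0],[0.025,-0.042,0],0],
    [[0,0,0],[0.025,-0.042,0],0],
    [[0,0,0],[0.025,-0.042,0],0],
    [[0,0,0],[0.02,-0.038,0],0],
    [[0,0,0],[0.012,-0.025,0],0],
    [[0,0,0],[0.005,-0.01,0.01],0],
    [[0,0,0],[0,0,0.012],0],
    [[0,0,0],[0,0,0],0]
  ]
}}

```text
time: 8.25
ee_pos: [0.4212, -0.2058, 0.1064]
tcp_rot: [179.8, -0.2, -168.5]
wrist_force: [0.1, 0.6, -0.9]
opening: 0.009
grasp_force: 58.6
```

```bash
python3 - <<'E'
from h import *
o=get_obs();print(o["wrist_force"].round(2),o["torque"].round(2),o["q"].round(1))
goal([0.4257,-0.2109,0.0525],191.5)
im,d=camera("wrist"); W=world_img("wrist",d); np.savez("w3.npz",im=im,d=d,W=W)
I=im.astype(int)
cv2.imwrite("pics/f.png",cv2.cvtColor(cv2.resize(im,(800,600),interpolation=cv2.INTER_CUBIC),cv2.COLOR_RGB2BGR))
E
```

```text
[ 0.15  0.56 -0.91] [ 0.    0.07 -0.02] [-26.1  -6.5 -15.1  81.7   0.  -37.6]
turn [ 0.18 -0.2   0.02] shift now-axes [-0.0035 -0.006   0.0539] shift goal-axes [-0.0034 -0.0058  0.0539]
```

View pics/f.png

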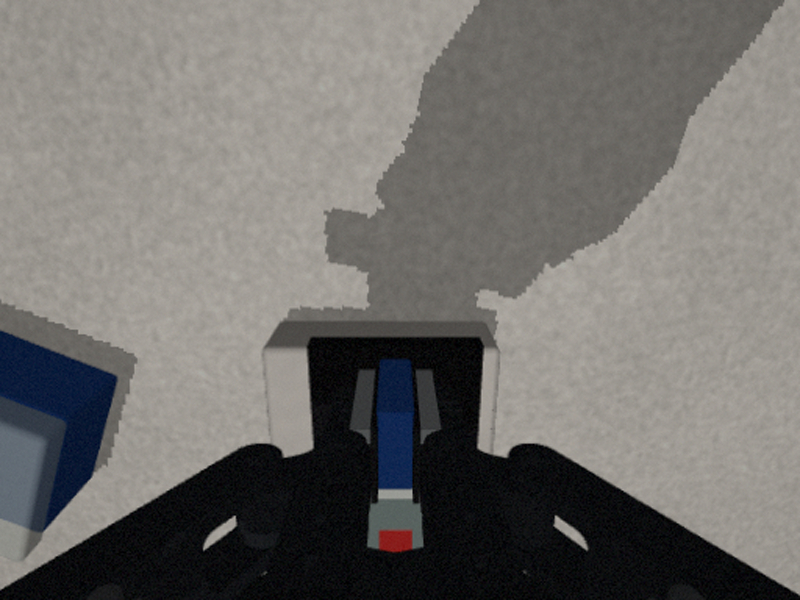

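The carrier hangs square over the white base, with its trailing edge at (395,340). It sits about 6 mm to the image's right, so I will correct laterally and lower.

Request:
{"op": "servo_tool", "data": {
  "moves": [
    [[0,0,0],[-0.0035,-0.0058,0],0],
    [[0,0,0],[0,0,0.02],0],
    [[0,0,0],[0,0,0.02],0],
    [[0,0,0],[0,0,0.008],0],
    [[0,0,0],[0,0,0],0],
    [[0,0,0],[0,0,0],0],
    [[0,0,0],[0,0,0],0]
  ]
}}

```text
time: 9.0
ee_pos: [0.4277, -0.2123, 0.0626]
tcp_rot: [-179.9, 0.1, -168.5]
wrist_force: [0.1, -0.0, -1.5]
opening: 0.0094
grasp_force: 58.6
```

```bash
python3 - <<'E'
from h import *
goal([0.4257,-0.2109,0.0513],191.5); o=get_obs(); print(o["wrist_force"].round(2),o["torque"].round(2))
im,d=camera("wrist"); W=world_img("wrist",d)
O=np.array([.5624,-.1831]);a=np.deg2rad(11.5);u=np.array([np.cos(a),np.sin(a)]);v=np.array([-u[1],u[0]])
S=np.dstack([(W[...,:2]-O)@u,(W[...,:2]-O)@v,W[...,2]])*1000; I=im.astype(int)
bl=(I.sum(-1)<110)&(S[...,2]>46)&(S[...,2]<60)&(S[...,0]<-118)&(S[...,0]>-170)&(abs(S[...,1])<40)
for x in range(-160,-115,6):
    k=bl&(abs(S[...,0]-x)<3); 
    if k.sum()>5: y=S[...,1][k]; print(x,k.sum(),y.min().round(1),y.max().round(1),np.median(S[...,2][k]).round(1),[np.median(S[...,2][k&(S[...,1]*s>18)]).round(1) for s in(1,-1)])
k=(S[...,2]<80)&(S[...,2]>60)&(I[...,2]-I[...,0]>20)&(abs(S[...,1])<20)&(S[...,0]<-110)
print("fin",k.sum(),cv2.minAreaRect(S[k][:,:2].astype(np.float32)))
b=(abs(S[...,2]-40)<4)&(I.sum(-1)>300)&(S[...,0]>-140)&(S[...,0]<-105)&(abs(S[...,1])<70)
print("base y",np.percentile(S[...,1][b],[.5,99.5]),"x",np.percentile(S[...,0][b],.5))
E
```

```text
turn [-0.06  0.07  0.04] shift now-axes [0.0017 0.0018 0.0113] shift goal-axes [0.0017 0.0017 0.0113]
[ 0.1  -0.02 -1.54] [0.01 0.03 0.03]
-154 765 -29.3 26.4 57.7 [np.float64(58.0), np.float64(57.5)]
-148 589 -29.6 26.7 59.6 [np.float64(59.6), np.float64(59.6)]
-142 335 -29.2 26.6 59.6 [np.float64(59.6), np.float64(59.6)]
-136 163 -29.1 26.3 59.6 [np.float64(59.6), np.float64(59.6)]
-130 111 -29.0 26.1 59.6 [np.float64(59.6), np.float64(59.6)]
-124 83 -29.1 26.0 59.6 [np.float64(59.6), np.float64(59.5)]
-118 14 -28.8 26.2 59.6 [np.float64(59.4), np.float64(59.6)]
fin 375 ((-149.19082641601562, -1.5565924644470215), (10.00891399383545, 1.8824456930160522), 89.66993713378906)
base y [-54.46629677  53.56299365] x -130.58094161170115
```

Request:
{"op": "servo_tool", "data": {
  "moves": [
    [[0,0,0],[0.001,0.0012,0.005],0],
    [[0,0,0],[0,0,0.003],0],
    [[0,0,0],[0,0,0.002],0],
    [[0,0,0],[0,0,0],0],
    [[0,0,0],[0,0,0],0]
  ]
}}

```text
time: 9.55
ee_pos: [0.4257, -0.2111, 0.0514]
tcp_rot: [180.0, -0.0, -168.5]
wrist_force: [-0.0, -0.5, -1.0]
opening: 0.0091
grasp_force: 58.8
```

Request:
{"op": "servo_tool", "data": {
  "moves": [
    [[0,0,0],[0,0,0.0007],0],
    [[0,0,0],[0,0,0],0]
  ]
}}

```text
time: 9.75
ee_pos: [0.4258, -0.2112, 0.0513]
tcp_rot: [-180.0, 0.0, -168.5]
wrist_force: [-1.9, 0.4, 4.7]
opening: 0.0091
grasp_force: 59.5
```

It touches down flat in the mouth. I will slide it in.

Request:
{"op": "servo_tool", "data": {
  "moves": [
    [[0,0,0],[-0.002,0,-0.0003],0],
    [[0,0,0],[-0.003,0,0],0],
    [[0,0,0],[-0.003,0,0],0],
    [[0,0,0],[-0.003,0,0],0],
    [[0,0,0],[-0.003,0,0],0],
    [[0,0,0],[-0.003,0,0],0],
    [[0,0,0],[-0.003,0,0],0],
    [[0,0,0],[-0.003,0,0],0],
    [[0,0,0],[-0.002,0,0],0],
    [[0,0,0],[0,0,0],0],
    [[0,0,0],[0,0,0],0]
  ]
}}

```text
time: 10.85
ee_pos: [0.4509, -0.2061, 0.0513]
tcp_rot: [-180.0, 0.1, -168.5]
wrist_force: [1.2, -1.3, 4.1]
opening: 0.0091
grasp_force: 59.5
```

```bash
cat >> h.py <<'E'
def st():
    o=get_obs();O=np.array([.5624,-.1831]);a=np.deg2rad(11.5);u=np.array([np.cos(a),np.sin(a)]);v=np.array([-u[1],u[0]])
    e=o["ee_pos"]; f=o["wrist_force"]
    print("origin x %.1f y %.1f z %.1f"%((e[:2]-O)@u*1e3+44.5,(e[:2]-O)@v*1e3,e[2]*1e3),"F along %.1f lat %.1f z %.1f"%(f[:2]@u,f[:2]@v,f[2]),"T",o["torque"].round(2))
E
python3 -c "
from h import *
st()"
```

```text
origin x -69.4 y -0.3 z 51.3 F along 0.9 lat -1.5 z 4.1 T [-0.02 -0.12  0.  ]
```

Request:
{"op": "servo_tool", "data": {
  "moves": [
    [[0,0,0],[-0.002,0,0],0],
    [[0,0,0],[-0.002,0,0],0],
    [[0,0,0],[-0.002,0,0],0],
    [[0,0,0],[-0.002,0,0],0],
    [[0,0,0],[-0.002,0,0],0],
    [[0,0,0],[-0.002,0,0],0],
    [[0,0,0],[-0.002,0,0],0],
    [[0,0,0],[-0.002,0,0],0],
    [[0,0,0],[-0.002,0,0],0],
    [[0,0,0],[-0.002,0,0],0]
  ]
}}

```text
time: 11.85
ee_pos: [0.4698, -0.2022, 0.0513]
tcp_rot: [-180.0, -0.0, -168.5]
wrist_force: [-3.5, -0.9, 6.2]
opening: 0.0092
grasp_force: 60.0
```

Request:
{"op": "servo_tool", "data": {
  "moves": [
    [[0,0,0],[-0.002,0,0],0],
    [[0,0,0],[-0.002,0,0],0],
    [[0,0,0],[-0.002,0,0],0],
    [[0,0,0],[-0.002,0,0],0],
    [[0,0,0],[-0.002,0,0],0],
    [[0,0,0],[-0.002,0,0],0]
  ]
}}

```text
time: 12.45
ee_pos: [0.4808, -0.2, 0.0512]
tcp_rot: [-180.0, -0.1, -168.5]
wrist_force: [-8.8, -0.6, 9.1]
opening: 0.0092
grasp_force: 60.0
```

```bash
python3 -c "
from h import *
st()"
```

```text
origin x -38.8 y -0.3 z 51.2 F along -8.7 lat 1.1 z 9.1 T [-0.3   1.34 -0.  ]
```

Request:
{"op": "servo_tool", "data": {
  "moves": [
    [[0,0,0],[-0.0015,0,-0.0001],0],
    [[0,0,0],[-0.0015,0,-0.0001],0],
    [[0,0,0],[-0.0015,0,0],0],
    [[0,0,0],[-0.0015,0,0],0],
    [[0,0,0],[-0.0015,0,0],0],
    [[0,0,0],[-0.0015,0,0],0]
  ]
}}

```text
time: 13.05
ee_pos: [0.4899, -0.1981, 0.0513]
tcp_rot: [-180.0, -0.1, -168.5]
wrist_force: [-6.5, -1.9, 5.4]
opening: 0.0088
grasp_force: 59.8
```

Request:
{"op": "servo_tool", "data": {
  "moves": [
    [[0,0,0],[-0.002,0,0],0],
    [[0,0,0],[-0.002,0,0],0],
    [[0,0,0],[-0.002,0,0],0],
    [[0,0,0],[-0.002,0,0],0]
  ]
}}

```text
time: 13.45
ee_pos: [0.4977, -0.1965, 0.0513]
tcp_rot: [-180.0, -0.1, -168.5]
wrist_force: [-4.3, -1.1, 5.5]
opening: 0.0089
grasp_force: 59.8
```

```bash
python3 - <<'E'
from h import *
st()
im,d=camera("top"); im2,_=camera("scene")
c=cv2.resize(im[170:250,270:350],(400,400),interpolation=cv2.INTER_CUBIC); c2=cv2.resize(im2[150:230,150:230],(400,400),interpolation=cv2.INTER_CUBIC)
cv2.imwrite("pics/g.png",cv2.cvtColor(np.hstack([c,c2]),cv2.COLOR_RGB2BGR))
E
```

```text
origin x -21.5 y -0.2 z 51.3 F along -4.5 lat -0.2 z 5.5 T [-0.17  0.91 -0.03]
```

View pics/g.png

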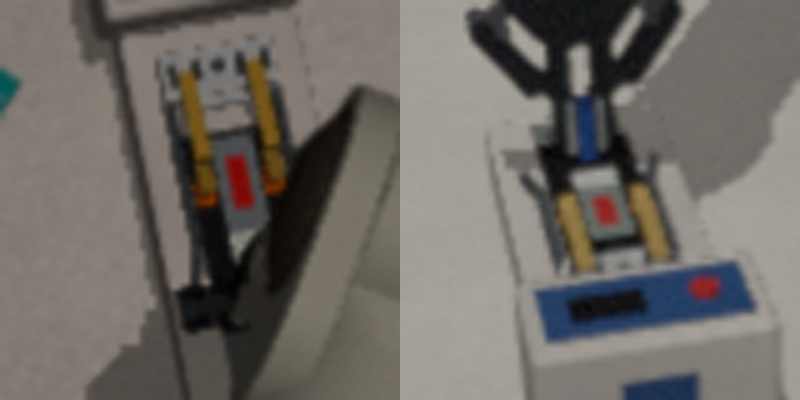

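The carrier lies between the rails, both clips riding on its rim ahead of the orange notches at (205,200) and (273,185), the carrier square. I will now feel for the stop in small steps.

Request:
{"op": "servo_tool", "data": {
  "moves": [
    [[0,0,0],[-0.001,0,0],0],
    [[0,0,0],[-0.001,0,0],0],
    [[0,0,0],[-0.001,0,0],0],
    [[0,0,0],[-0.001,0,0],0],
    [[0,0,0],[-0.001,0,0],0]
  ]
}}

```text
time: 14.05
ee_pos: [0.5026, -0.1955, 0.0513]
tcp_rot: [-180.0, -0.1, -168.5]
wrist_force: [-5.2, -1.3, 5.8]
opening: 0.0091
grasp_force: 59.8
```

Request:
{"op": "servo_tool", "data": {
  "moves": [
    [[0,0,0],[-0.001,0,0],0],
    [[0,0,0],[-0.001,0,0],0],
    [[0,0,0],[-0.001,0,0],0]
  ]
}}

```text
time: 14.35
ee_pos: [0.5055, -0.1949, 0.0513]
tcp_rot: [-180.0, -0.1, -168.5]
wrist_force: [-5.0, -0.9, 5.2]
opening: 0.0094
grasp_force: 59.8
```

```bash
python3 -c "
from h import *
st()"
```

```text
origin x -13.6 y -0.2 z 51.3 F along -5.1 lat 0.1 z 5.2 T [-0.18  0.87  0.01]
```

Request:
{"op": "servo_tool", "data": {
  "moves": [
    [[0,0,0],[-0.0008,0,0],0],
    [[0,0,0],[-0.0007,0,0],0],
    [[0,0,0],[-0.0005,0,0],0]
  ]
}}

```text
time: 14.65
ee_pos: [0.5075, -0.1945, 0.0513]
tcp_rot: [-180.0, -0.1, -168.5]
wrist_force: [-5.4, -0.7, 5.9]
opening: 0.0088
grasp_force: 59.8
```

Request:
{"op": "servo_tool", "data": {
  "moves": [
    [[0,0,0],[-0.0008,0,0],0],
    [[0,0,0],[-0.0007,0,0],0],
    [[0,0,0],[-0.0005,0,0],0]
  ]
}}

```text
time: 14.95
ee_pos: [0.5098, -0.194, 0.0513]
tcp_rot: [-180.0, -0.0, -168.5]
wrist_force: [-4.1, -0.5, 5.2]
opening: 0.0091
grasp_force: 59.7
```

```bash
python3 -c "
from h import *
st()"
```

```text
origin x -9.2 y -0.2 z 51.3 F along -4.1 lat 0.3 z 5.2 T [-0.08  0.44  0.  ]
```

Request:
{"op": "servo_tool", "data": {
  "moves": [
    [[0,0,0],[-0.0005,0,0],0],
    [[0,0,0],[-0.0005,0,0],0]
  ]
}}

```text
time: 15.15
ee_pos: [0.5112, -0.1937, 0.0513]
tcp_rot: [-180.0, 0.0, -168.5]
wrist_force: [-1.9, -1.3, 6.0]
opening: 0.0094
grasp_force: 59.6
```

```bash
python3 -c "
from h import *
st()"
```

```text
origin x -7.8 y -0.2 z 51.3 F along -2.1 lat -0.9 z 6.0 T [-0.1   0.5  -0.04]
```

Request:
{"op": "servo_tool", "data": {
  "moves": [
    [[0,0,0],[-0.0005,0,0],0],
    [[0,0,0],[-0.0003,0,0],0]
  ]
}}

```text
time: 15.35
ee_pos: [0.5114, -0.1937, 0.0513]
tcp_rot: [-180.0, -0.1, -168.5]
wrist_force: [-4.8, -2.2, 6.2]
opening: 0.0092
grasp_force: 59.7
```

Request:
{"op": "servo_tool", "data": {
  "moves": [
    [[0,0,0],[-0.0004,0,0],0],
    [[0,0,0],[0,0,0],0]
  ]
}}

```text
time: 15.55
ee_pos: [0.5117, -0.1936, 0.0513]
tcp_rot: [-180.0, -0.1, -168.5]
wrist_force: [-4.2, -0.1, 6.0]
opening: 0.0088
grasp_force: 59.7
```

Request:
{"op": "servo_tool", "data": {
  "moves": [
    [[0,0,0],[-0.0004,0,0],0],
    [[0,0,0],[0,0,0],0]
  ]
}}

```text
time: 15.75
ee_pos: [0.5121, -0.1935, 0.0512]
tcp_rot: [180.0, -0.1, -168.5]
wrist_force: [-4.2, -0.3, 6.2]
opening: 0.0092
grasp_force: 59.8
```

Request:
{"op": "servo_tool", "data": {
  "moves": [
    [[0,0,0],[-0.0005,0,0],0],
    [[0,0,0],[0,0,0],0]
  ]
}}

```text
time: 15.95
ee_pos: [0.5126, -0.1934, 0.0513]
tcp_rot: [-180.0, -0.1, -168.5]
wrist_force: [-5.2, -0.7, 6.4]
opening: 0.0092
grasp_force: 59.8
```

Request:
{"op": "servo_tool", "data": {
  "moves": [
    [[0,0,0],[-0.0004,0,0],0],
    [[0,0,0],[0,0,0],0]
  ]
}}

```text
time: 16.15
ee_pos: [0.5127, -0.1934, 0.0513]
tcp_rot: [-180.0, -0.1, -168.5]
wrist_force: [-7.1, -1.3, 7.2]
opening: 0.0091
grasp_force: 59.9
```

```bash
python3 - <<'E'
from h import *
st()
im,d=camera("top"); im2,_=camera("scene")
c=cv2.resize(im[170:250,270:350],(400,400),interpolation=cv2.INTER_CUBIC); c2=cv2.resize(im2[170:210,170:210],(400,400),interpolation=cv2.INTER_CUBIC)
cv2.imwrite("pics/h.png",cv2.cvtColor(np.hstack([c,c2]),cv2.COLOR_RGB2BGR))
E
```

```text
origin x -6.3 y -0.2 z 51.3 F along -7.2 lat 0.1 z 7.2 T [-0.21  1.1  -0.  ]
```

View pics/h.png

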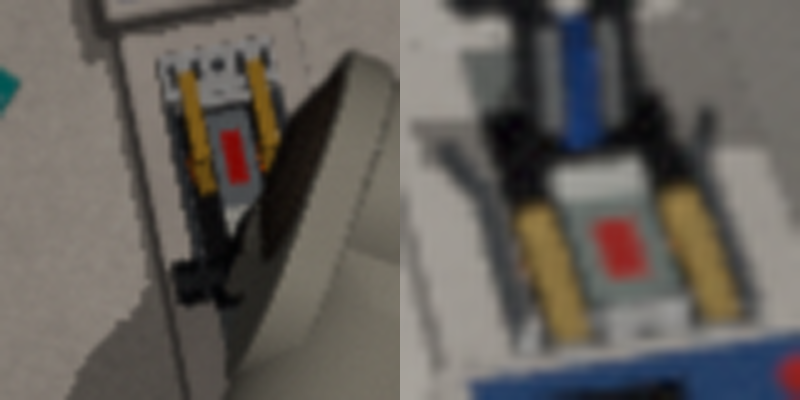

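The notches are now hidden under the clips, and the plate's leading edge reaches the aluminium bridge at (230,105). One more small nudge should confirm the stop.

Request:
{"op": "servo_tool", "data": {
  "moves": [
    [[0,0,0],[-0.0004,0,0],0],
    [[0,0,0],[0,0,0],0]
  ]
}}

```text
time: 16.45
ee_pos: [0.5127, -0.1934, 0.0513]
tcp_rot: [180.0, -0.1, -168.5]
wrist_force: [-8.6, -2.0, 7.6]
opening: 0.0089
grasp_force: 60.1
```

```bash
python3 -c "
from h import *
st()"
```

```text
origin x -6.2 y -0.2 z 51.3 F along -8.9 lat -0.3 z 7.6 T [-0.25  1.47  0.05]
```

Request:
{"op": "servo_tool", "data": {
  "moves": [
    [[0,0,0],[-0.0005,0,0],0],
    [[0,0,0],[-0.0005,0,0],0],
    [[0,0,0],[0,0,0],0]
  ]
}}

```text
time: 16.75
ee_pos: [0.5127, -0.1934, 0.0513]
tcp_rot: [180.0, -0.2, -168.5]
wrist_force: [-15.4, -3.0, 11.4]
opening: 0.0089
grasp_force: 60.6
```

```bash
python3 -c "
from h import *
st()"
```

```text
origin x -6.2 y -0.1 z 51.3 F along -15.6 lat 0.1 z 11.4 T [-0.49  2.42  0.02]
```

The stop is rigid and met at about 15 N. I will ease off the push, then release.

Request:
{"op": "servo_tool", "data": {
  "moves": [
    [[0,0,0],[0.0008,0,-0.0001],0],
    [[0,0,0],[0.0006,0,-0.0001],0],
    [[0,0,0],[0,0,0],0],
    [[0,0,0],[0,0,0],0]
  ],
  "force": 30
}}

```text
time: 17.15
ee_pos: [0.5127, -0.1933, 0.0513]
tcp_rot: [180.0, -0.1, -168.5]
wrist_force: [-6.8, -2.1, 5.8]
opening: 0.0091
grasp_force: 59.7
```

Request:
{"op": "servo_tool", "data": {
  "moves": [
    [[0,0,0],[0,0,0],20],
    [[0,0,0],[0,0,0],40],
    [[0,0,0],[0,0,0],50],
    [[0,0,0],[0,0,0],50],
    [[0,0,0],[0,0,0],50]
  ]
}}

```text
time: 17.65
ee_pos: [0.5135, -0.1932, 0.0514]
tcp_rot: [180.0, 0.0, -168.5]
wrist_force: [0.0, 0.1, 0.5]
opening: 0.0425
grasp_force: 0.0
```

Request:
{"op": "servo_tool", "data": {
  "moves": [
    [[0,0,0],[0,0,-0.01],50],
    [[0,0,0],[0,0,-0.03],50],
    [[0,0,0],[0,0,-0.04],50],
    [[0,0,0],[0.03,0,-0.05],50],
    [[0,0,0],[0.04,0,-0.05],50],
    [[0,0,0],[0.02,0,-0.03],50],
    [[0,0,0],[0,0,0],50],
    [[0,0,0],[0,0,0],50]
  ]
}}

```text
time: 18.45
ee_pos: [0.4383, -0.2089, 0.2447]
tcp_rot: [-179.9, 0.1, -168.5]
wrist_force: [0.3, -0.3, -0.2]
opening: 0.0426
grasp_force: 0.0
```

```bash
python3 - <<'E'
from h import *
im,d=camera("wrist"); W=world_img("wrist",d)
O=np.array([.5624,-.1831]);a=np.deg2rad(11.5);u=np.array([np.cos(a),np.sin(a)]);v=np.array([-u[1],u[0]])
S=np.dstack([(W[...,:2]-O)@u,(W[...,:2]-O)@v,W[...,2]])*1000; I=im.astype(int)
bl=(I.sum(-1)<110)&(S[...,2]>45)&(S[...,2]<51)&(S[...,0]>-90)&(S[...,0]<70)&(abs(S[...,1])<29)
print("plate",np.percentile(S[bl],[1,50,99],axis=0).round(1))
br=(I[...,0]-I[...,2]>40)&(abs(abs(S[...,1])-21)<5)&(S[...,0]>0)&(S[...,0]<90)&(S[...,2]>45)
for s in(1,-1):
    for x in range(2,62,6):
        k=br&(S[...,1]*s>0)&(abs(S[...,0]-x)<3); print(s,x,k.sum(),np.median(S[...,2][k]).round(1) if k.any() else None)
p=px("wrist",[*(O+.02*u),.045]).astype(int); print(p)
x0,y0=max(p[0]-75,0),max(p[1]-75,0)
cv2.imwrite("pics/i.png",cv2.cvtColor(cv2.resize(im[y0:y0+150,x0:x0+150],(600,600),interpolation=cv2.INTER_CUBIC),cv2.COLOR_RGB2BGR))
E
```

```text
plate [[-66.9 -25.9  45.4]
 [-36.6   4.4  47.1]
 [ 52.3  28.3  48.8]]
1 2 15 52.5
1 8 27 50.7
1 14 25 48.2
1 20 32 46.3
1 26 37 56.3
1 32 34 56.4
1 38 31 56.4
1 44 32 56.6
1 50 34 56.3
1 56 28 56.0
-1 2 13 52.4
-1 8 26 50.7
-1 14 24 48.4
-1 20 35 46.2
-1 26 36 56.3
-1 32 35 56.6
-1 38 32 56.4
-1 44 34 56.4
-1 50 31 56.4
-1 56 30 56.1
[253 281]
```

View pics/i.png

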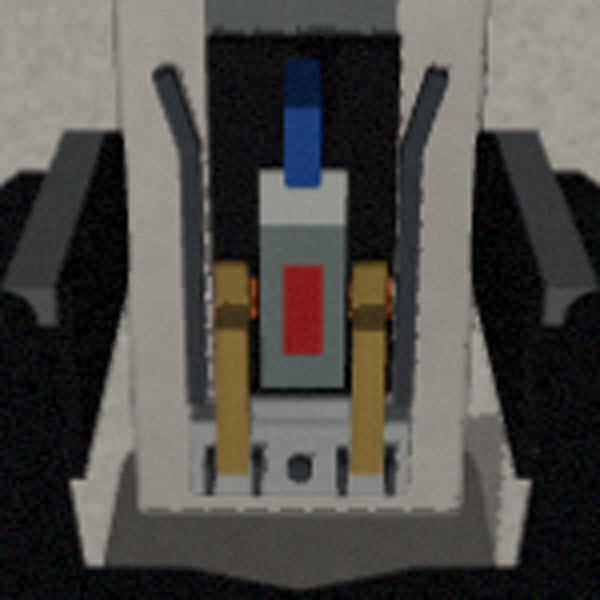

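The clip noses sit beside the orange notch floors at (252,297) and (387,297). They are at about 46 mm, below the plate top at 48 mm, so both have snapped in. The plate's end is against the stop and the gripper is clear.

```bash
python3 -c "
from workcell import *
print(job_done())"
```

```text
the job is handed in; nothing more can be done
None
```

The job is handed in at about 18.5 s: the black carrier is fully in against the end stop, both clips have snapped into its orange notches, and the gripper has let go and is clear of the stage. The hardest push on the stop was about 16 N.

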